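# Index the tip carousel and unscrew the red holder

### The job

Turn the tip carousel with its black knob until the red tip holder has clicked into place at the front, in the gap before the clear hood. Then unscrew the red holder, lift it off and stand it upright on the glass slab; leave the blue and green holders screwed on and knock nothing over.

Things in the scene. Friction and masses are not known exactly. Their poses are not given: they have to be found in the camera images.
- turret (a joint): angle (rad) of the carousel's turning disc: 0 at the start, positive anticlockwise seen from above. A spring-like detent holds it every pi/2 (4 stations); it takes about 0.25 N m to leave one, and once released it runs into the nearest one by itself. It may be turned several quarter turns either way.
- knob_grip (a point): centre of the black bar knob on the carousel's axis, above the hood: bar 40 mm long (its own x), 14 mm thick (y), 18 mm high (z), centred on this point; its top is 120 mm above the worktop, its underside 102 mm, with a round flange 48 mm across just under it; the hood's top is at 96 mm. Turns with the disc.
- carousel: white round tip carousel, fixed, 228 mm across; origin on the worktop on its axis; its -x points to its front (grey mark on the foot). On it turns an aluminium disc (top 40 mm above the worktop) with four threaded steel studs, 30 mm high, 88 mm from the axis, 90 degrees apart: the front one is bare at the start, the red, blue and green holders are on the others in any order.
- front_station (a point): point on the disc's top (40 mm above the worktop) where the front stud stands, 88 mm before the axis along the carousel's -x; fixed, does not turn with the disc.
- red_grip (a point): centre of the grip of the red plastic tip holder, an upright cap 46 mm high, 40 g: the upper 18 mm is a round knurled grip 26 mm across, the neck below it is as wide, and the lowest 15 mm is a hollow skirt 33 mm across. The point lies on its axis (z), 37 mm above its lower rim and 9 mm below its top.
- blue_grip (a point): same point of the blue holder, of the same make
- green_grip (a point): same point of the green holder, of the same make
- slab_top (a point): centre of the top face of the greenish glass slab, 78 mm (its x) x 105 mm (its y), 10 mm thick, lying loose on the worktop; 250 g
- dropper_bottle: brown dropper bottle, 34 mm across, 109 mm high, bystander; origin under its foot, z up
- gel_jar: blue and black jar with green lid, 39 mm across, 81 mm high, bystander; origin under its foot, z up
- spray_bottle: brown spray bottle with white head, 45 mm across, 154 mm high, bystander; origin under its foot, z up
- hood_edge (a point): middle of the straight front edge of the fixed clear flat hood, top face (96 mm above the worktop, hood 4 mm thick), 14 mm before the carousel's axis. The hood covers the side and back stations, so a holder can come off only at the front.
- red_rim (a point): centre of the lower rim of the red holder, 3 mm above the disc when screwed on. It unscrews anticlockwise seen from above, rising 10 mm per turn; depending on how far it was turned in it comes free after 1.7 to 2.1 rad and meets a stop at 2.3 to 2.6 rad; between them it lifts off with little force (ease it if it binds), before that not at all. Lifting 30 mm clears the stud.
- small_jar: small cream jar with white lid, 31 mm across, 32 mm high, bystander; origin under its foot, z up
Mind the look-alikes: they are no part of the job. There is more than one size of the part that bears red_grip; the job needs the larger.

How it is judged:
By the outcome, as a careful person would: the job done as asked, in the order asked, and still so for the second after the job is handed in, with the robot touching nothing.
It also fails if it takes over 72 s, if anything falls off the work surface, if the arm or the gripper's body presses on something with over 40 N, if the wrist force passes 120 N, or if a joint passes its speed limit or range.

### The arm

A 6-joint arm with a two-finger parallel gripper is mounted at the origin on a cart in front of the work surface, level with it; the furniture and walls round the work are solid. World frame = base frame: x ahead of the robot, y to its left, z up, the work surface at z = 0. Lengths are in m, angles in rad, forces in N, time in s.
With the tool pointing down it reaches from about 0.325 to 0.775 m from the base axis. Payload 9.3 kg.
Tool frame: the origin (TCP) lies at the very end of the fingers, on their centre line; the grasp point (between the pads) lies 19 mm behind it (grip_depth is the z of the grasp point in the tool frame, in m); z points along the fingers, y is the line along which they close (so a half turn about z gives the same grasp; the last joint's range is limited). The gripper opens to 85 mm and grips with 20 to 120 N. Pads are 22 mm wide; open, the fingers measure 114 mm over their backs; the gripper's body (76 mm by 85 mm) begins 54 mm behind the grasp point. The pads swing forward as they close: fully open they stand 13 mm farther back than shut.
Start: joints at [1.184, 0.259, 0.021, 1.334, 0, 1.418], TCP at [0.127, 0.535, 0.231] pointing down, gripper open.
Joint ranges: [-3.04, 3.04], [-0.91, 1.82], [-1.04, 1.36], [-1.92, 1.95], [-1.52, 1.45], [-3.14, 3.14]. Speed limits (rad/s): [2.22, 2.22, 2.79, 3.14, 3.14, 3.14].

### API

Orientations are given as a unit quaternion [w, x, y, z].
In Python, from bench import move_ptp, move_l, goto_joints, gripper_to, sleep, ik, get_image, MotionError, job_done, recognise, cut_out, read_t, read_joints, read_joint_vel, read_joint_torque, read_eef_pos, read_orientation, read_wrist_force, read_wrist_torque, read_opening, read_grip_force, grip_depth gives the robot as it stands. The module is installed in compiled form; this text tells all that it offers. Calls block until the motion is done:
- move_ptp(position, orientation): joint-space move of the TCP to a pose.
- move_l(position, rotation=None, speed=0.15, guard=None): straight line of the TCP; rotation=None keeps the orientation; speed is the mean speed in m/s. With guard (N) it stops when the force on the tool has changed by that much, and returns True; else False.
- goto_joints(angles): joint-space move.
- gripper_to(opening): finger opening in m; the grip force is fixed at half the most; returns when the fingers have stopped.
- sleep(seconds).
- ik(position, orientation): joint angles nearest the present ones, or None.
- get_image(name): name is "scene" or "top" or "wrist"; returns a dict with "pixels" (420x560x3 uint8, red, green, blue), "depth" (420x560 float32, m along the optical axis (not along the pixel's ray), 0 where there is no reading), "intrinsics" (3x3 intrinsics, pixels), "rvec" (rotation vector, rad) and "tvec" (3), from world to camera coordinates, as OpenCV has them. Camera axes: x right, y down, z forward; pixel columns grow to the right and rows downward; lengths in m; the calibration is good to about 2 mm. The wrist camera is an equidistant fisheye: a pixel r from the principal point sees the ray r / f radians off the axis. A picture is of the moment at which its call begins.
A pose or a line that the arm cannot do raises MotionError and nothing moves.
- job_done(): hands the job in; it is judged then, once.
Trained networks look in a picture, given as the dict that the camera call returned (one of the last four; its "shot" number tells which), for a name from the list of things; names that differ only in an ending like _2 or _b are one class to them, and where a whole thing is asked for, a point or a joint stands for the part that bears it (a point fixed in the world has none). Each returns a list of dicts, best first, with "confidence" (0 to 1); they miss things now and then, are a little off and sometimes report something else, mostly with a low value. They report only what shows in the picture. A call takes as long as a camera call. They do not tell look-alikes from the thing itself.
- recognise(picture, name): "rect" ([left, top, right, bottom] in pixels, round what is visible of it).
- cut_out(picture, name): "mask" (420x560 bool, what is visible of it) and "rect" ([left, top, right, bottom] in pixels, round what is visible of it).
Readings, each from a call of its own:
- read_t(): time.
- read_joints(): joint angles.
- read_joint_vel(): joint speeds.
- read_joint_torque(): joint torques, N m.
- read_eef_pos(): TCP position.
- read_orientation(): TCP orientation.
- read_wrist_force(): force on the tool from outside, world axes, zero at the start.
- read_wrist_torque(): the same for the moment, N m.
- read_opening(): finger opening in m.
- read_grip_force(): force on a finger pad.
Only numpy, scipy, OpenCV 4.12 (cv2) and the standard library are available. Lean on these libraries where they do the work, as an engineer would, in place of code of your own. Each camera call takes 0.05 s, during which the arm holds its last target. There are 200 camera calls.

## Working session

There is one attempt and no reset: what is moved stays moved. The work goes in short steps, each a Python script; the robot and the scene stay as the last script left them, time stands still between calls to the robot, and variables do not carry over. Pictures are saved under pics/ and viewed, at most 10 in all, crops included, and the job is handed in when it is done.

```bash
mkdir -p pics; cat > h.py <<'E'
import numpy as np, cv2
from bench import *
def world(p, mask):
    """world points of masked pixels with depth (pinhole cams)"""
    v,u=np.nonzero(mask&(p["depth"]>0)); d=p["depth"][v,u]
    K=np.array(p["intrinsics"]); R=cv2.Rodrigues(np.array(p["rvec"],float))[0]
    c=np.stack([(u-K[0,2])/K[0,0]*d,(v-K[1,2])/K[1,1]*d,d],1)
    return (c-np.array(p["tvec"]).ravel())@R
E
python3 - <<'E'
from h import *
print(read_t(),grip_depth if not callable(grip_depth) else grip_depth(),read_orientation())
for n in ("scene","top"):
    p=get_image(n); cv2.imwrite(f"pics/{n}0.png",p["pixels"][:,:,::-1])
    for k in ["knob_grip","carousel","red_grip","blue_grip","green_grip","slab_top","dropper_bottle","gel_jar","spray_bottle","small_jar"]:
        for r in cut_out(p,k)[:3]:
            w=world(p,r["mask"])
            if len(w): 
                hi=w[w[:,2]>np.percentile(w[:,2],95)-.004]
                print(n,k,round(r["confidence"],2),np.round(r["rect"]),len(w),"med",np.median(w,0).round(3),"top",hi.mean(0).round(3),"min",np.percentile(w,2,axis=0).round(3),"max",np.percentile(w,98,axis=0).round(3))
E
```

```text
0.0 -0.0187 [-1.87161335e-04  1.16633823e-01  9.93174755e-01 -6.49613421e-04]
scene knob_grip 0.59 [192. 178. 263. 232.] 2099 med [0.539 0.181 0.039] top [0.56  0.184 0.107] min [0.466 0.095 0.025] max [0.607 0.278 0.115]
scene carousel 0.59 [187. 164. 275. 243.] 5193 med [0.56  0.167 0.04 ] top [0.605 0.184 0.096] min [ 0.458  0.079 -0.   ] max [0.681 0.303 0.102]
scene red_grip 0.65 [244. 204. 258. 223.] 161 med [0.557 0.095 0.06 ] top [0.557 0.098 0.084] min [0.55  0.086 0.045] max [0.575 0.11  0.086]
scene red_grip 0.54 [258. 242. 267. 257.] 133 med [0.508 0.004 0.018] top [0.511 0.007 0.033] min [ 0.5   -0.005 -0.001] max [0.521 0.017 0.035]
scene blue_grip 0.73 [412. 217. 437. 274.] 919 med [ 0.707 -0.309  0.076] top [ 0.715 -0.305  0.151] min [ 0.697 -0.329  0.012] max [ 0.737 -0.279  0.152]
scene green_grip 0.52 [195. 183. 210. 198.] 141 med [0.55  0.269 0.06 ] top [0.55  0.272 0.084] min [0.543 0.262 0.044] max [0.569 0.287 0.085]
scene slab_top 0.8 [292. 286. 349. 326.] 262 med [ 0.439 -0.198  0.004] top [ 0.461 -0.202  0.007] min [ 0.422 -0.253 -0.002] max [ 0.514 -0.149  
[... 1237 characters left out ...]
 6241 med [0.573 0.189 0.094] top [0.607 0.191 0.101] min [0.464 0.082 0.007] max [0.679 0.303 0.105]
top green_grip 0.71 [192. 203. 258. 254.] 1963 med [0.526 0.188 0.041] top [0.565 0.19  0.112] min [0.469 0.108 0.034] max [0.579 0.273 0.119]
top dropper_bottle 0.45 [176. 270. 189. 282.] 168 med [0.395 0.308 0.052] top [0.396 0.313 0.107] min [ 0.378  0.296 -0.001] max [0.411 0.332 0.109]
top gel_jar 0.51 [347. 147. 365. 162.] 190 med [ 0.711 -0.175  0.079] top [ 0.718 -0.177  0.083] min [ 0.698 -0.192  0.03 ] max [ 0.732 -0.16   0.086]
top spray_bottle 0.58 [390. 144. 413. 166.] 378 med [ 0.713 -0.298  0.091] top [ 0.721 -0.302  0.153] min [ 0.699 -0.348 -0.003] max [ 0.755 -0.283  0.155]
```

```bash
python3 -c "
import cv2,numpy as np
a=cv2.imread('pics/scene0.png');b=cv2.imread('pics/top0.png')
cv2.imwrite('pics/both0.png',cv2.resize(np.hstack([a,b]),(800,300)))"
```

```text
(no output)
```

View pics/top0.png

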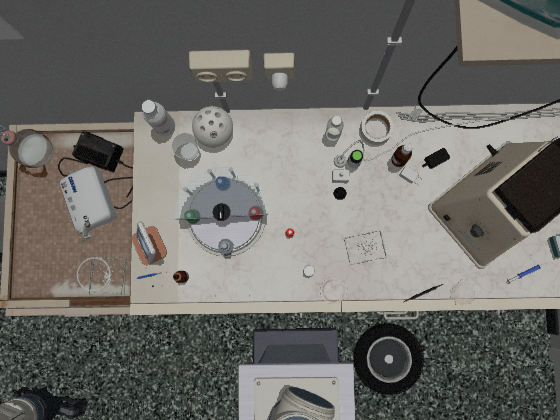

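View pics/scene0.png

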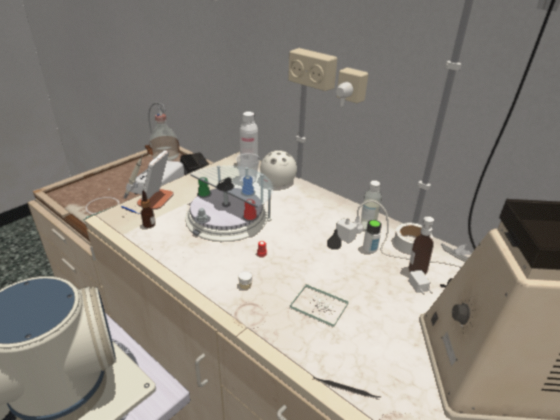

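The top view shows the knob at (221,212), red right (255,213), green left (193,216), blue back (222,183), and a small red look-alike loose at (290,233). The slab is at (365,247). Red therefore needs a clockwise quarter turn. I'll refine these positions.

```bash
cat >> h.py <<'E'
def onplane(p, uv, z):
    K=np.array(p["intrinsics"]); R=cv2.Rodrigues(np.array(p["rvec"],float))[0]
    uv=np.atleast_2d(uv).astype(float)
    d=np.c_[(uv[:,0]-K[0,2])/K[0,0],(uv[:,1]-K[1,2])/K[1,1],np.ones(len(uv))]@R
    c=-R.T@np.array(p["tvec"]).ravel()
    return c+d*((z-c[2])/d[:,2])[:,None]
E
python3 - <<'E'
from h import *
p=get_image("top"); px=p["pixels"]; hsv=cv2.cvtColor(px,cv2.COLOR_RGB2HSV)
roi=np.zeros((420,560),bool); roi[160:265,165:275]=1
w=world(p,roi)
k=w[(w[:,2]>.110)&(w[:,2]<.13)&(np.hypot(w[:,0]-.567,w[:,1]-.19)<.035)]
print("knob",len(k),k.mean(0),np.linalg.eigh(np.cov(k[:,:2].T)))
k=w[(w[:,2]>.09)&(w[:,2]<.1)]; print("hood min x",np.percentile(k[:,0],[0.5,2,5]), k[:,1].min(),k[:,1].max())
H,S,V=[hsv[:,:,i].astype(int) for i in range(3)]
for n,m,z in (("red",((H<8)|(H>172))&(S>110),.085),("green",(H>50)&(H<90)&(S>90),.085),("blue",(H>95)&(H<125)&(S>90),.085)):
    v,u=np.nonzero(m&roi); print(n,len(u),u.mean(),v.mean(),onplane(p,[u.mean(),v.mean()],z))
c,_=cv2.minEnclosingCircle(np.zeros((1,1,2),np.float32))
base=w[(w[:,2]>.02)&(w[:,2]<.05)]; 
# hood edge line: leftmost per y
print("dark", [onplane(p,[u,v],.12).round(3).tolist() for u,v in [(221,212)]])
s=px[220:275,335:395]
b=px[160:290,165:285]
A=cv2.resize(s,None,fx=6,fy=6,interpolation=2);B=cv2.resize(b,(443,480),interpolation=2)
C=np.zeros((480,805,3),np.uint8);C[:330,:360]=A;C[:,362:805]=B
cv2.imwrite("pics/crop1.png",C[:,:800,::-1])
q=get_image("scene")
for r in cut_out(q,"slab_top")[:1]:
    v,u=np.nonzero(r["mask"]); X=onplane(q,np.c_[u,v],.01)
    print("slab scene",cv2.minAreaRect(X[:,:2].astype(np.float32)*1000))
E
```

```text
knob 83 [0.56599531 0.19057883 0.11920084] EighResult(eigenvalues=array([1.76990355e-05, 1.27977701e-04]), eigenvectors=array([[ 0.02670442, -0.99964337],
       [-0.99964337, -0.02670442]]))
hood min x [0.54944632 0.55407601 0.55832364] 0.06573543158192922 0.3174058978613992
red 35 253.45714285714286 214.6 [[0.55888938 0.105789   0.085     ]]
green 54 191.94444444444446 216.61111111111111 [[0.55652753 0.27257355 0.085     ]]
blue 101 222.12871287128712 182.87128712871288 [[0.64762908 0.19053504 0.085     ]]
dark [[[0.563, 0.189, 0.12]]]
slab scene ((464.3215026855469, -205.44134521484375), (87.11532592773438, 103.55320739746094), 12.166553497314453)
```

View pics/crop1.png

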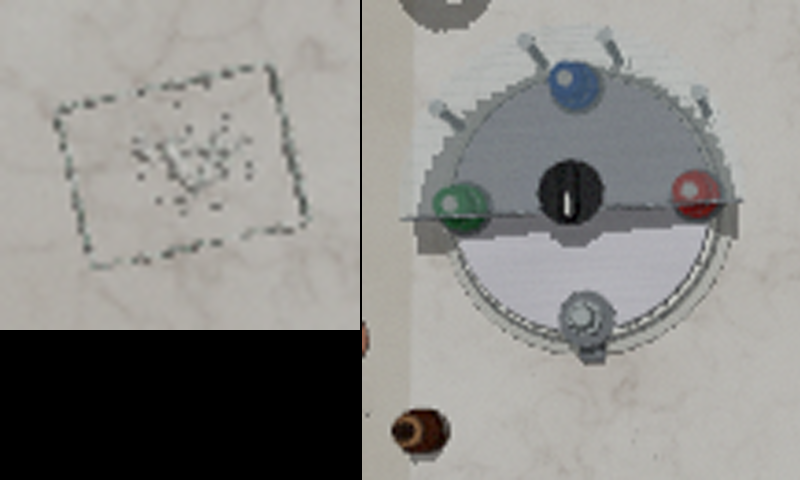

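```bash
cat >> h.py <<'E'
def q(psi): return [0.0,np.cos(psi/2),np.sin(psi/2),0.0]   # tool down, tool x at yaw psi
E
python3 - <<'E'
from h import *
p=get_image("top")
C=onplane(p,[[344.5,238.7],[380,231.3],[386.2,258],[350.5,264.5]],.01)[:,:2]
print("slab",C.round(3),C.mean(0),np.linalg.norm(np.diff(C,axis=0),axis=1))
print("stud",onplane(p,[225.4,246.1],.07),"mark",onplane(p,[165+(592-362)*120/443,160+355*130/480],.005))
for psi in (0,np.pi,-np.pi/2,np.pi/2):
    for P in ([.566,.190,.16],[.478,.188,.062],[.463,-.203,.06]):
        j=ik(P,q(psi)); print(psi,P,None if j is None else np.round(j,3))
print(ik([.566,.19,.16],q(.3)))
E
```

```text
slab [[ 0.495 -0.145]
 [ 0.514 -0.246]
 [ 0.438 -0.26 ]
 [ 0.422 -0.16 ]] [ 0.46728998 -0.20253017] [0.10244429 0.07675589 0.10180088]
stud [[0.47605011 0.18395673 0.07      ]] mark [[0.45154272 0.1872695  0.005     ]]
0 [0.566, 0.19, 0.16] [ 0.183  0.366 -0.005  1.2    0.    -2.958]
0 [0.478, 0.188, 0.062] [ 0.211  0.308 -0.367  0.895  0.    -2.93 ]
0 [0.463, -0.203, 0.06] [-0.579  0.298 -0.389  0.884  0.     2.562]
3.141592653589793 [0.566, 0.19, 0.16] [ 0.183  0.366 -0.005  1.2    0.     0.183]
3.141592653589793 [0.478, 0.188, 0.062] [ 0.211  0.308 -0.367  0.895  0.     0.211]
3.141592653589793 [0.463, -0.203, 0.06] [-0.579  0.298 -0.389  0.884  0.    -0.579]
-1.5707963267948966 [0.566, 0.19, 0.16] [ 0.183  0.366 -0.005  1.2    0.    -1.387]
-1.5707963267948966 [0.478, 0.188, 0.062] [ 0.211  0.308 -0.367  0.895  0.    -1.36 ]
-1.5707963267948966 [0.463, -0.203, 0.06] [-0.579  0.298 -0.389  0.884  0.    -2.15 ]
1.5707963267948966 [0.566, 0.19, 0.16] [ 0.183  0.366 -0.005  1.2    0.     1.754]
1.5707963267948966 [0.478, 0.188, 0.062] [ 0.211  0.308 -0.367  0.895  0.     1.782]
1.5707963267948966 [0.463, -0.203, 0.06] [-0.579  0.298 -0.389  0.884  0.     0.991]
[ 0.18338327  0.36599086 -0.00491799  1.19988747  0.          3.02497592]
```

```bash
python3 - <<'E'
from h import *
psi=np.pi+.027
move_ptp([.566,.190,.15],q(psi)); gripper_to(.04)
print("t",read_t(),read_wrist_force())
p=get_image("wrist"); cv2.imwrite("pics/w1.png",p["pixels"][:,:,::-1])
print(move_l([.566,.190,.105],speed=.08,guard=8), read_eef_pos(), read_wrist_force())
gripper_to(0.0)
print("grip",read_opening(),read_grip_force(),read_wrist_force(),read_wrist_torque(),read_t())
E
```

```text
t 3.8417 [-0.3013256   0.08476573  0.42488234]
False [0.56619661 0.19002304 0.10525509] [-0.05815528  0.74006705  0.42109166]
grip 0.012520265773764869 59.36310410499573 [0.2423389  7.50800665 2.41206341] [1.35096992 0.10771937 0.00895249] 4.9583
```

View pics/w1.png

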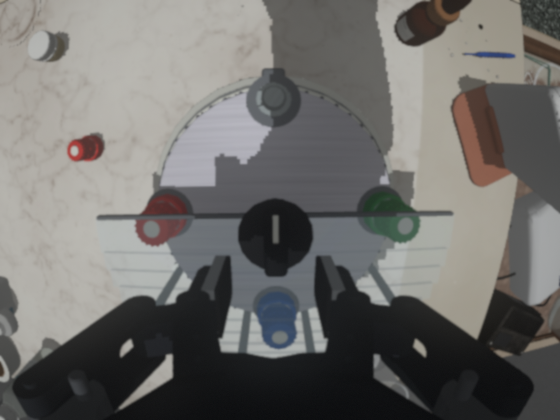

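The wrist view shows the bar between the pads at (276,232), and the grip reading (about 13 mm at 59 N) agrees. Next is the clockwise quarter turn.

```bash
python3 - <<'E'
from h import *
j=np.array(read_joints())
for a in (.4,.8,1.2,np.pi/2):
    t=j.copy(); t[5]+=a; goto_joints(t); print(a,read_wrist_force().round(1) if hasattr(read_wrist_force(),'round') else read_wrist_force(),np.round(read_wrist_torque(),2),round(read_t(),2),round(read_opening(),4))
gripper_to(.04); move_l([.566,.190,.17],speed=.12)
p=get_image("wrist"); cv2.imwrite("pics/w2.png",p["pixels"][:,:,::-1])
pt=get_image("top"); cv2.imwrite("pics/t2.png",pt["pixels"][:,:,::-1])
E
```

```text
0.4 [-0.3 -4.  -1.5] [-1.02  0.18  0.22] 5.42 0.0125
0.8 [-1.6 -7.3 -0.2] [-1.47  0.56 -0.03] 5.89 0.0124
1.2 [-4.4 -7.7  1.6] [-1.78  1.02 -0.25] 6.36 0.0127
1.5707963267948966 [-6.5 -9.   3.3] [-1.89  1.49  0.01] 6.8 0.0126
```

View pics/w2.png

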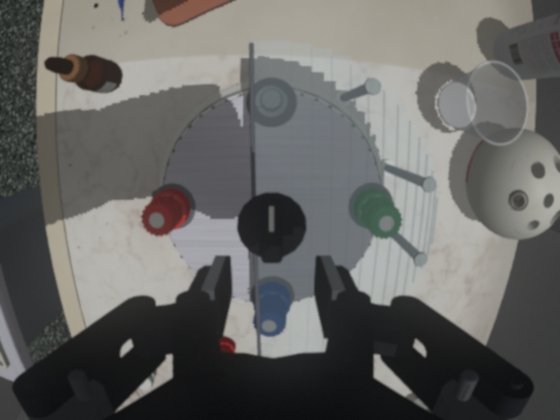

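Red is now at the front, at left (165,212) in this rotated view, and the detent torque is about zero. Next I'll locate it precisely.

```bash
cat >> h.py <<'E'
def world_fish(p,mask):
    v,u=np.nonzero(mask&(p["depth"]>0)); d=p["depth"][v,u]
    K=np.array(p["intrinsics"]); R=cv2.Rodrigues(np.array(p["rvec"],float))[0]
    a=(u-K[0,2])/K[0,0]; b=(v-K[1,2])/K[1,1]; r=np.hypot(a,b)+1e-9
    s=np.tan(r)/r
    return (np.c_[a*s*d,b*s*d,d]-np.array(p["tvec"]).ravel())@R
def redmask(p):
    h=cv2.cvtColor(p["pixels"],cv2.COLOR_RGB2HSV).astype(int)
    return ((h[...,0]<8)|(h[...,0]>172))&(h[...,1]>90)
E
python3 - <<'E'
from h import *
move_ptp([.478,.187,.17],q(np.pi/2))
for n in ("wrist","top","scene"):
    p=get_image(n); w=(world_fish if n=="wrist" else world)(p,redmask(p))
    w=w[(np.hypot(w[:,0]-.478,w[:,1]-.187)<.03)&(w[:,2]>.03)]
    t=w[w[:,2]>.084]
    print(n,len(w),w[:,2].max() if len(w) else 0,len(t),t.mean(0) if len(t) else 0, w.min(0),w.max(0))
    if len(t)>4: print(cv2.minEnclosingCircle(t[:,:2].astype(np.float32)))
print(read_eef_pos(),read_t())
E
```

```text
wrist 1274 0.24404924399884684 739 [0.4784798  0.19224852 0.0885163 ] [0.46145258 0.16249941 0.03940731] [0.49595208 0.20679493 0.24404924]
((0.4788137674331665, 0.19112545251846313), 0.013807673007249832)
top 57 0.0922979923530373 14 [0.47416465 0.18095795 0.08909187] [0.46326703 0.17228759 0.0452182 ] [0.49338106 0.19236982 0.09229799]
((0.4751349985599518, 0.18247902393341064), 0.009753723628818989)
scene 202 0.09029540380784885 41 [0.47394023 0.18397298 0.08713363] [0.45839755 0.16973829 0.03848587] [0.48781737 0.20929533 0.0902954 ]
((0.4754401743412018, 0.18687109649181366), 0.012519095093011856)
[0.47885256 0.18702252 0.16975006] 8.5583
```

```bash
python3 - <<'E'
from h import *
for psi in (np.pi,-np.pi/2):
    move_ptp([.478,.187,.17],q(psi)); sleep(.2)
    p=get_image("wrist"); w=world_fish(p,redmask(p))
    w=w[(np.hypot(w[:,0]-.478,w[:,1]-.187)<.03)&(w[:,2]>.03)]
    t=w[(w[:,2]>.084)&(w[:,2]<.095)]
    print(psi,len(t),t.mean(0),cv2.minEnclosingCircle(t[:,:2].astype(np.float32)),read_eef_pos(),read_t())
E
```

```text
3.141592653589793 749 [0.47693881 0.19036655 0.08838358] ((0.47830742597579956, 0.19059428572654724), 0.013754299841821194) [0.47800685 0.18701151 0.1699938 ] 10.2083
-1.5707963267948966 725 [0.47851884 0.18848899 0.08843048] ((0.47851067781448364, 0.18990382552146912), 0.013446241617202759) [0.47800242 0.18700454 0.17000283] 11.8583
```

Three views agree on red at (0.4785, 0.190) with its top near 0.089. Now grip and unscrew.

```bash
python3 - <<'E'
from h import *
x,y=.4785,.190
gripper_to(.05)
move_ptp([x,y,.13],q(np.pi/2)); 
print(move_l([x,y,.063],speed=.08,guard=8),read_eef_pos())
gripper_to(0)
print("grip",read_opening(),read_grip_force(),np.round(read_wrist_force(),1))
z0=read_eef_pos()[2]
for a in np.arange(.275,2.21,.275):
    goto_joints(ik([x,y,z0+.01*a/(2*np.pi)],q(np.pi/2+a)))
    print(round(a,2),np.round(read_wrist_force(),1),np.round(read_wrist_torque(),2),round(read_t(),2))
p=get_image("wrist"); cv2.imwrite("pics/w3.png",p["pixels"][:,:,::-1])
E
```

```text
False [0.47880728 0.1900746  0.06340783]
grip 0.0242558551271502 58.54752371877112 [-2.6 -0.3  5.7]
0.28 [-3.2 -0.6  5.6] [-0.05  0.87  0.03] 16.48
0.55 [-6.1 -0.8  5.6] [-0.1   1.17  0.01] 16.84
0.82 [-5.8 -1.1  5.2] [-0.09  1.53 -0.04] 17.21
1.1 [-8.   0.2  6.9] [-0.05  1.69  0.01] 17.57
1.38 [-8.2 -0.3  7.7] [-0.07  1.88  0.01] 17.94
1.65 [-9.3 -1.1  8. ] [-0.23  2.14 -0.05] 18.31
1.93 [-9.6 -0.8  9.4] [-0.32  2.2  -0.04] 18.68
2.2 [-10.4  -2.    9.7] [-0.38  2.09 -0.04] 19.04
```

View pics/w3.png

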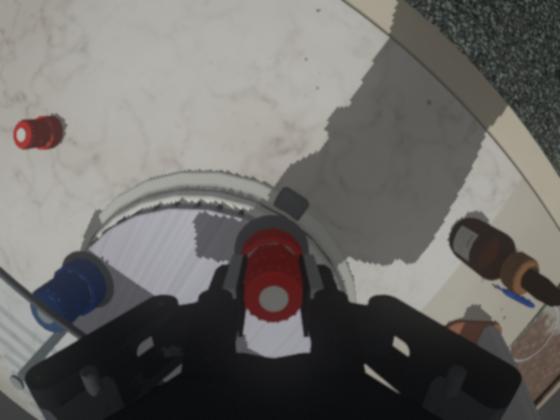

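The wrist view shows red held between the pads at (273,275). Now a guarded lift.

```bash
python3 - <<'E'
from h import *
e=read_eef_pos(); x,y,z=e
print(move_l([x-.001,y,z],speed=.02),np.round(read_wrist_force(),1))
x-=.001
r=move_l([x,y,z+.008],speed=.03,guard=12); print(r,read_eef_pos(),np.round(read_wrist_force(),1))
if not r:
    r=move_l([x,y,z+.04],speed=.06,guard=15); print(r,read_eef_pos(),np.round(read_wrist_force(),1),read_opening())
    if not r:
        move_l([x,y,z+.07],speed=.1)
        p=get_image("wrist"); cv2.imwrite("pics/w4.png",p["pixels"][:,:,::-1])
print(read_opening(),read_t())
E
```

```text
False [-1.7 -0.6  5.2]
False [0.47598336 0.18979322 0.07505214] [-0.1 -0.  -0.2]
False [0.47570728 0.18977541 0.10699155] [-0.2 -0.8  0.2] 0.02424737722921725
0.02417065716302022 20.975
```

```bash
python3 - <<'E'
from h import *
X=[.466,-.203]
move_ptp([*X,.14],q(np.pi)); sleep(.2)
p=get_image("wrist"); cv2.imwrite("pics/w5.png",p["pixels"][:,:,::-1])
print(np.round(read_wrist_force(),2),read_opening())
move_l([*X,.037],speed=.1); 
r=move_l([*X,.024],speed=.015,guard=3); print(r,read_eef_pos(),np.round(read_wrist_force(),2),read_t())
E
```

```text
[ 0.75 -0.18 -0.41] 0.024235922005204212
True [ 0.46620896 -0.20308394  0.03051856] [0.81 0.33 6.24] 24.4
```

View pics/w5.png

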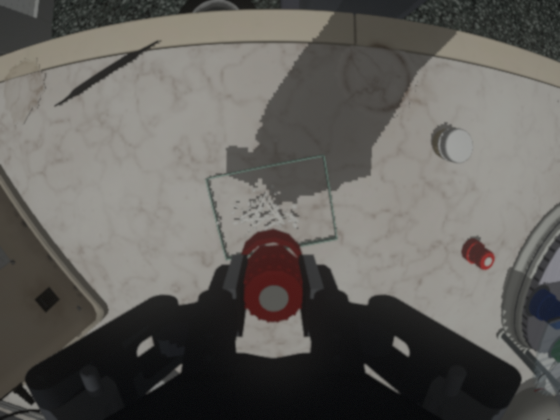

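Red was over the slab, and contact came at the expected height (TCP 0.0305). Release, retreat and check.

```bash
python3 - <<'E'
from h import *
gripper_to(.045); e=read_eef_pos(); move_l([e[0],e[1],.12],speed=.08)
move_ptp([.40,-.02,.25],q(np.pi)); sleep(.3)
t=get_image("top"); s=get_image("scene")
w=world(s,redmask(s)); w=w[np.hypot(w[:,0]-.466,w[:,1]+.203)<.03]; print("red",len(w),w.min(0),w.max(0))
A=cv2.resize(t["pixels"][150:300,165:415],(500,300),interpolation=2);B=cv2.resize(s["pixels"][160:340,130:380],(417,300),interpolation=2)
C=np.zeros((600,500,3),np.uint8);C[:300]=A;C[300:,:417]=B
cv2.imwrite("pics/end.png",C[:,:,::-1]); print(read_t(),read_wrist_force())
E
```

```text
red 284 [ 0.44989392 -0.22209663 -0.00275634] [ 0.48257238 -0.1891849   0.05610279]
27.3333 [-0.21168651 -0.52001387  0.22525119]
```

View pics/end.png

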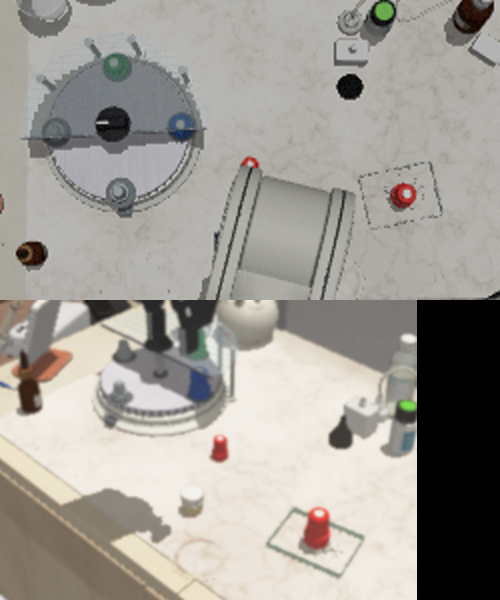

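The red holder stands upright in the middle of the slab (top 56 mm, as it should be). Blue and green are still on the disc, and nothing has been knocked over.

```bash
python3 -c "
from bench import *
print(job_done())"
```

```text
the job is handed in; nothing more can be done
None
```

The job is handed in: the carousel was turned a quarter turn clockwise to bring red to the front, and the red holder was unscrewed and now stands upright on the glass slab, with blue and green still on and nothing knocked over, in about 27 s of the 72 s allowed.

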